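# Shut the label printer and hold the calibration key pair

### The arm

A 7-joint arm with a two-finger parallel gripper is mounted at the origin on the work surface. World frame = base frame: x ahead of the robot, y to its left, z up, the work surface at z = 0. Lengths are in m, angles in rad, forces in N, time in s.
With the tool pointing down it reaches from about 0.425 to 0.925 m from the base axis. Payload 6.8 kg.
Tool frame: the origin (TCP) lies midway between the tips of the shut fingers; the grasp point (between the pads) lies 19 mm behind it; z points along the fingers, y is the line along which they close (so a half turn about z gives the same grasp; the last joint's range is limited). The gripper opens to 85 mm and grips with 20 to 120 N. Pads are 22 mm wide; open, the fingers measure 114 mm over their backs; the gripper's body (76 mm by 85 mm) begins 54 mm behind the grasp point. The pads swing forward as they close: fully open they stand 13 mm farther back than shut.
Start: joints at [-1.362, 0.477, 0.022, 1.555, -0.011, 1.109, -0.083], TCP at [0.21, 0.641, 0.231] pointing down, gripper open.
Joint ranges: [-2.96, 2.96], [-0.34, 2.1], [-1.41, 1.46], [0.24, 2.44], [-1.37, 4.51], [0.17, 1.92], [-2.96, 2.96]. Speed limits (rad/s): [2.39, 2.39, 3.14, 3.14, 3.14, 3.14, 3.14].

### API

Orientations are given as a unit quaternion [w, x, y, z].
In Python, from station import * gives the robot as it stands.
- The arm moves only by the shell command python3 -m creep 'ROWS' [FORCE]. ROWS is JSON, a list of rows, each a list of 7 numbers: the gripper command: -1 is shut, 1 is fully open, values between are in proportion, then the shift along the world's x, y, z in mm, then the turn, a rotation vector about the world's x, y, z in rad. A call has 1 to 5 rows; each row shifts and turns the commanded pose from where the row before left it; what a row does not reach is not made up. A row lasts 1/8 s, in which the tool goes at most 62.5 mm and 10.7 degrees, less where a joint would pass 70% of its speed; a pose out of reach is approached as far as the arm can. A call is refused whole if a number of a shift passes 62.5 or a number of a turn 0.188, either way. A call with a gripper value outside its range is refused whole. The fingers move at their own pace and stop on an object; FORCE is the grip in N (left out, the last holds). Time passes only in rows, so rows that do not move let the fingers close. It gives the time, the measured TCP pose, the force, the opening and the grip force at its end, in the units of the state.
- get_obs(): the state, without advancing time (a new reading comes with each control period).
- read_camera(name): name is "scene" or "top" or "wrist"; returns (picture, depth): 384x512x3 uint8, red, green, blue; 384x512 float32, m along the optical axis (not along the pixel's ray), 0 where there is no reading.
- camera_params(name): a dict with "intrinsics" (3x3 intrinsics, pixels), "cam_to_world" (4x4, takes a point from camera to world coordinates); the wrist camera has in their place "mount" (4x4, takes a point from camera to tool coordinates, whose origin is the TCP and whose axes are the flange's). Camera axes: x right, y up, looking along -z (the intrinsics and any distortion apply to the point x, -y, -z); pixel columns grow to the right and rows downward; lengths in m; the calibration is good to about 2 mm. The wrist camera is an equidistant fisheye: a pixel r from the principal point sees the ray r / f radians off the axis. A picture is of the moment at which its call begins: read the wrist's pose just before it. camera_params takes no time and is no camera call.
- hand_in(): hands the job in; it is judged then, once.
The state is a dict: "t": time; "q": joint angles; "joint_vel": joint speeds; "joint_torque": joint torques, N m; "eef_pos": TCP position; "tool_rot": TCP orientation; "contact_force": force on the tool from outside, world axes, zero at the start; "torque": the same for the moment, N m; "gripper_width": opening from 0.0 (shut) to 1.0 (fully open); "grasp_force": force on a finger pad.
Only numpy, scipy, OpenCV 4.12 (cv2) and the standard library are available. Lean on these libraries where they do the work, as an engineer would, in place of code of your own. Each camera call takes 0.05 s, during which the arm holds its last target. There are 200 camera calls.

### The job

A new roll has just been loaded in the label printer: push its cover fully shut, then start the calibration by pressing the yellow pause key and the red cancel key together, one fingertip on each, and hold both fully down for at least two seconds before letting go. Neither of the two may go down on its own, leave the white feed key between them and the black power key unpressed, and leave the things standing around the printer where they are.

Things in the scene. Friction and masses are not known exactly. Their poses are not given: they have to be found in the camera images.
- printer: White label printer with grey cover, fixed; 180 mm wide (y), 225 deep (x), 139 high shut. Origin: centre of its underside; x from its front (keys, robot side) to its back, y left, z up; only yaw varies. Front 62 mm of the top: level key deck, 100 mm up, keys in a row along y 83 mm in front of the origin. Shut cover: front edge 50 mm in front of the origin, 29 mm above the deck, then 38 mm.
- cover (a joint): Angle of the grey cover in rad: 0 fully shut (stop), positive = open, its front edge rising and swinging to the back about a level hinge along the printer's y. It is ajar at the start (0.3 to 0.65). The hinge is stiff: the cover stays where it is left; about 1 to 3 N down on the ridge moves it, and there is no catch or spring.
- cover_hinge (a point): Point on the hinge axis, at mid width: 106 mm behind the printer's origin, 101 mm above the desk. Does not move with the cover.
- cover_ridge (a point): Point on the cover's outer face at mid width, at the front end of its flat top, 47 mm behind its front edge: a good place to push. Moves with the cover. With the cover shut it lies 109 mm in front of the hinge and 38 mm above it (139 mm above the desk). Its axes are the cover's: z is square to the flat top.
- pause_key_top (a point): Centre of the top face of the yellow pause key (two black bars): 18 mm (x) by 20 mm (y), 10 mm to the left of the printer's middle. Tops of all keys stand 7 mm above the deck when up (107 mm above the desk).
- cancel_key_top (a point): Centre of the top face of the red cancel key (black cross): 18 mm (x) by 20 mm (y), 60 mm to the right of the pause key, centre to centre, in the same row.
- feed_key_top (a point): Centre of the top face of the white feed key (black arrow): 18 by 18 mm, midway between pause and cancel, same height. Not to be pressed.
- power_key_top (a point): Centre of the top face of the round black power key, 14 mm across, 52 mm to the left of the pause key. Not to be pressed.
- pause_key (a joint): Travel of the pause key in m: 0 up, 0.005 fully down (stop). A spring needs 1 N to start and 3 N to hold it fully down, and returns it when let go.
- cancel_key (a joint): Travel of the cancel key in m, as the pause key: 0 up, 0.005 fully down, 1 to 3 N spring.
- feed_key (a joint): Travel of the feed key in m: 0 up, 0.005 down, same spring.
- power_key (a joint): Travel of the power key in m: 0 up, 0.005 down, same spring.
- label_roll: Loose white spare roll of labels standing on end, 84 mm across, 57 mm high, to the left of the printer. Origin at the centre of its underside. To be left alone.
- coaster_stack: Loose stack of bear-shaped card coasters, about 83 by 72 mm, 28 mm high, to the left of the printer. Origin near the middle of its underside. To be left alone.
- pen: Loose pen, 145 mm long, 12 mm thick, lying on the fixed 8 mm thick order pad (210 by 148 mm) to the right of the printer. Origin at its middle underside, x along the pen. To be left alone.

How it is judged:
On the way, in this order (a step that is already met when the one before it is completed fails the run):
1. the cover is pushed fully shut (value of joint cover below 0.03 rad and value of joint each of pause_key, cancel_key below 0.0015 m), for 0.2 s.
2. with the cover shut, the fingers hold the pause and cancel keys down together for 2 s (value of joint cover below 0.03 rad and value of joint each of pause_key, cancel_key above 0.0035 m and contact force between the fingers and printer above 2 N), for 2 s.
At the end, for the whole second after the job is handed in: The cover is shut (within 0.03 rad of its stop), all four keys are up again (less than 1.2 mm down), and the label roll, the coasters and the pen lie at rest within 20 mm of where they were. On the way, with the cover shut, the fingers held pause and cancel at least 3.5 mm down together for 2 s (value of joint cover below 0.03 rad and value of joint each of pause_key, cancel_key, feed_key, power_key below 0.0012 m and distance of each of label_roll, coaster_stack, pen from where it was at the start of the episode below 0.02 m and linear speed of each of label_roll, coaster_stack, pen below 0.02 m/s); the robot touches nothing.
It fails at once if the feed key or the power key is pressed (more than 2.5 mm) (value of joint any of feed_key, power_key above 0.0025 m).
It fails at once if pause or cancel goes down alone (one more than 3.5 mm down while the other is less than 0.8 mm down) ((value of joint pause_key above 0.0035 m and value of joint cancel_key below 0.0008 m) or (value of joint cancel_key above 0.0035 m and value of joint pause_key below 0.0008 m)).
It fails at once if the cover is lifted further open instead of being pushed shut (beyond 0.8 rad) (value of joint cover above 0.8 rad).
It fails at once if the label roll, the coasters or the pen is pushed or lifted (moved more than 20 mm) (distance of any of label_roll, coaster_stack, pen from where it was at the start of the episode above 0.02 m).
It also fails if it takes over 46 s, if anything falls off the work surface, if the arm or the gripper's body presses on something with over 40 N, if the wrist force passes 120 N, or if a joint passes its speed limit or range.

## Working session

There is one attempt and no reset: what is moved stays moved. The work goes in short steps, Python scripts to look and compute and a shell command to move; the robot and the scene stay as the last step left them, time stands still between calls to the robot, and variables do not carry over. Pictures are saved under pics/ and viewed, at most 10 in all, crops included, and the job is handed in when it is done.

```bash
mkdir -p pics; ls; cat > h.py <<'E'
from station import *
import numpy as np, cv2
def ray(name,u,v):
    p=camera_params(name);K=np.array(p["intrinsics"]);T=np.array(p["cam_to_world"])
    d=np.array([(u-K[0,2])/K[0,0],-(v-K[1,2])/K[1,1],-1.0]);return T[:3,3],T[:3,:3]@d
def onz(name,u,v,z):
    o,d=ray(name,u,v);return o+d*(z-o[2])/d[2]
def cloud(name,D):
    p=camera_params(name);K=np.array(p["intrinsics"]);T=np.array(p["cam_to_world"])
    v,u=np.mgrid[:D.shape[0],:D.shape[1]]
    P=np.stack([(u-K[0,2])/K[0,0]*D,-(v-K[1,2])/K[1,1]*D,-D],-1)
    return P@T[:3,:3].T+T[:3,3]
E
python3 - <<'E'
from h import *
o=get_obs();print({k:np.round(v,3) for k,v in o.items()})
ims=[]
for n in("scene","top"):
    I,D=read_camera(n);np.savez(f"{n}.npz",I=I,D=D);cv2.imwrite(f"pics/{n}0.png",I[...,::-1])
    print(n,camera_params(n))
print(camera_params("wrist"))
E
```

```text
pics
{'t': np.float64(0.0), 'q': array([-1.362,  0.478,  0.022,  1.556, -0.012,  1.109, -0.083]), 'joint_vel': array([-0.001,  0.001, -0.   , -0.001,  0.   , -0.001, -0.   ]), 'joint_torque': array([-0.0000e+00, -5.9644e+01,  1.6070e+00, -2.8120e+01,  1.2000e-02,
        9.0000e-03,  0.0000e+00]), 'eef_pos': array([0.21 , 0.641, 0.23 ]), 'tool_rot': array([-0.   ,  0.158,  0.987, -0.001]), 'contact_force': array([ 1.086, -0.615, -0.579]), 'torque': array([ 0.013,  0.045, -0.037]), 'grasp_force': np.float64(0.0), 'gripper_width': np.float64(0.997)}
scene {'intrinsics': array([[353.30322927,   0.        , 265.25425633],
       [  0.        , 353.30322927, 191.1590957 ],
       [  0.        ,   0.        ,   1.        ]]), 'cam_to_world': array([[-0.01303145, -0.86606688,  0.49975829,  0.96661318],
       [ 0.99983116, -0.01776147, -0.00470901,  0.05029125],
       [ 0.01295476,  0.49961254,  0.86615211,  0.75472576],
       [ 0.        ,  0.        ,  0.        ,  1.        ]])}
top {'intrinsics': array([[397.71834713,   0.        , 253.81935304],
       [  0.        , 397.71834713, 19
[... 244 characters left out ...]
4e-02],
       [ 6.91134117e-04,  2.29421597e-01,  9.73326899e-01,
         1.11666872e+00],
       [ 0.00000000e+00,  0.00000000e+00,  0.00000000e+00,
         1.00000000e+00]])}
{'intrinsics': array([[297.31863964,   0.        , 253.81072347],
       [  0.        , 297.31863964, 188.43861702],
       [  0.        ,   0.        ,   1.        ]]), 'mount': array([[ 7.17716349e-05,  9.49993699e-01,  3.12269060e-01,
         8.07187658e-02],
       [ 9.99999947e-01, -1.67698668e-04,  2.80338522e-04,
         9.61055860e-05],
       [ 3.18686935e-04,  3.12269024e-01, -9.49993661e-01,
        -1.43350196e-01],
       [ 0.00000000e+00,  0.00000000e+00,  0.00000000e+00,
         1.00000000e+00]])}
```

View pics/top0.png

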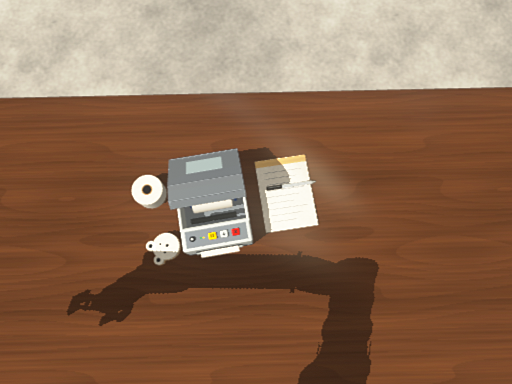

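View pics/scene0.png

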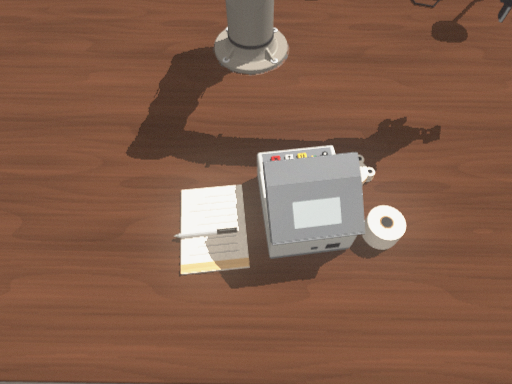

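The top view shows the yellow key at about (212,236), white at (224,234), red at (236,232) and power at (193,239). The cover is ajar, with its front edge around (170,206)–(245,195). The roll is at (148,190), the coasters at (163,247) and the pen at (290,186).

```bash
python3 - <<'E'
from h import *
z=np.load("top.npz");I,D=z["I"],z["D"]
H=cv2.cvtColor(I,cv2.COLOR_RGB2HSV)
def cen(m,name):
    n,l,s,c=cv2.connectedComponentsWithStats(m.astype(np.uint8)); 
    i=1+np.argmax(s[1:,4]);print(name,s[i],c[i]);return c[i],l==i
roi=np.zeros(D.shape,bool);roi[222:250,180:250]=1
C=cloud("top",D)
y,my=cen(roi&(H[...,1]>150)&(abs(H[...,0].astype(int)-27)<8)&(H[...,2]>120),"yel")
r,mr=cen(roi&(H[...,1]>150)&((H[...,0]<6)|(H[...,0]>172))&(H[...,2]>120),"red")
Y=onz("top",*y,.107);R=onz("top",*r,.107)
print(Y,R,"dist",np.linalg.norm(Y-R),"depth z",np.median(C[my],0),np.median(C[mr],0))
d=(Y-R)[:2];d/=np.linalg.norm(d);yaw=np.arctan2(-d[0],d[1]);ex=np.array([d[1],-d[0]])
O=Y[:2]-.010*d+.083*ex
print("yaw",yaw,"origin",O,"mid",(Y+R)/2,"r",np.hypot(*((Y+R)/2)[:2]))
# cover: points on cloud in printer frame
X=(C[...,:2]-O)@np.stack([ex,d],1)
for n in("top","scene"):
    z=np.load(n+".npz");C=cloud(n,z["D"]);X=(C[...,:2]-O)@np.stack([ex,d],1)
    m=(abs(X[...,1])<.06)&(abs(X[...,0])<.13)&(C[...,2]>.1)&(z["D"]>0)
    for a in np.arange(-.13,.13,.015):
        k=m&(X[...,0]>a)&(X[...,0]<a+.015)
        if k.any():print(n,round(a+.0075,3),k.sum(),np.round(np.percentile(C[...,2][k],[5,50,95]),3))
E
```

```text
yel [208 232   9   8  55] [212.03636364 235.25454545]
red [232 228   8   8  48] [235.39583333 231.27083333]
[0.4981348  0.13270377 0.107     ] [0.5069274  0.07320747 0.107     ] dist 0.060142495458981565 depth z [0.49840233 0.13253506 0.10841045] [0.50745524 0.07289862 0.10842295]
yaw 0.14672188432663283 origin [0.58170498 0.13494548] mid [0.5025311  0.10295562 0.107     ] r 0.5129691655024283
top -0.108 152 [0.1   0.102 0.105]
top -0.092 268 [0.1   0.103 0.11 ]
top -0.078 250 [0.101 0.104 0.11 ]
top -0.062 230 [0.101 0.102 0.105]
top -0.048 39 [0.1   0.101 0.105]
top -0.033 73 [0.1   0.101 0.104]
top -0.018 210 [0.197 0.202 0.208]
top -0.003 364 [0.206 0.214 0.219]
top 0.013 281 [0.208 0.211 0.215]
top 0.027 278 [0.201 0.205 0.208]
top 0.042 247 [0.193 0.199 0.203]
top 0.057 226 [0.181 0.187 0.192]
top 0.073 223 [0.171 0.176 0.181]
top 0.088 212 [0.16  0.165 0.171]
top 0.102 194 [0.148 0.154 0.16 ]
top 0.118 193 [0.136 0.142 0.147]
top 0.132 43 [0.13  0.134 0.136]
scene -0.108 64 [0.1   0.101 0.103]
scene -0.092 199 [0.1   0.102 0.108]
scene -0.078 111 [0.101 0.107 0.109]
scene -0.018 11 [0.198 0.2   0.203]
scene -0.003 228 [0.208 0.215 0.217]
scene 0.013 541 [0.208 0.211 0.214]
scene 0.027 547 [0.201 0.205 0.208]
scene 0.042 603 [0.193 0.198 0.202]
scene 0.057 643 [0.181 0.187 0.193]
scene 0.073 609 [0.171 0.176 0.181]
scene 0.088 626 [0.159 0.165 0.171]
scene 0.102 620 [0.148 0.154 0.159]
scene 0.118 611 [0.136 0.142 0.148]
scene 0.132 205 [0.131 0.134 0.137]
```

Measurements agree: the key spacing is 60.1 mm, the key height 0.108 m, and the cover profile fits an angle of about 0.63 rad. Printer yaw is 0.147 and its origin is (0.582, 0.135). I'll close the fingers and go above the ridge.

```bash
python3 -m creep '[[-1,30,-38,30,0,0,0.093],[-1,34,-42,10,0,0,0.093],[-1,34,-42,0,0,0,0.093],[-1,34,-42,0,0,0,0.093],[-1,34,-42,0,0,0,0.092]]' 20; python3 -m creep '[[-1,34,-42,0,0,0,0],[-1,34,-42,0,0,0,0],[-1,34,-42,0,0,0,0],[-1,34,-42,0,0,0,0],[-1,34,-42,0,0,0,0]]'
```

```text
t: 0.72
eef_pos: [0.3771, 0.4337, 0.271]
tool_rot: [-0.0, -0.075, 0.997, -0.0]
contact_force: [0.3, 0.3, 0.4]
gripper_width: -0.001
grasp_force: 0.0
t: 1.35
eef_pos: [0.5469, 0.2239, 0.2711]
tool_rot: [-0.0, -0.074, 0.997, -0.0]
contact_force: [0.3, -0.5, 0.1]
gripper_width: -0.002
grasp_force: 0.0
```

```bash
python3 -m creep '[[-1,34,-42,0,0,0,0],[-1,35,-42,0,0,0,0],[-1,0,0,-30,0,0,0],[-1,0,0,-25,0,0,0],[-1,0,0,0,0,0,0]]'; python3 -m creep '[[-1,-2,0,-6,0,0,0],[-1,-3,0,-6,0,0,0],[-1,-3,0,-6,0,0,0],[-1,0,0,0,0,0,0]]'
```

```text
t: 1.98
eef_pos: [0.6136, 0.141, 0.2139]
tool_rot: [-0.003, -0.074, 0.997, -0.001]
contact_force: [-0.0, -0.2, 0.5]
gripper_width: -0.001
grasp_force: 0.0
t: 2.48
eef_pos: [0.6068, 0.1415, 0.1982]
tool_rot: [-0.0, -0.074, 0.997, 0.0]
contact_force: [-0.4, 0.1, 0.4]
gripper_width: 0.004
grasp_force: 0.0
```

```bash
python3 -m creep '[[-1,-4,-1,-8,0,0,0],[-1,-4,-1,-8,0,0,0],[-1,-4,-1,-8,0,0,0],[-1,0,0,0,0,0,0]]';python3 -m creep '[[-1,-4,-1,-8,0,0,0],[-1,-3,-1,-8,0,0,0],[-1,-3,-1,-8,0,0,0],[-1,0,0,0,0,0,0]]'
```

```text
t: 2.98
eef_pos: [0.5944, 0.1381, 0.1731]
tool_rot: [-0.001, -0.074, 0.997, -0.0]
contact_force: [0.3, 0.3, -0.6]
gripper_width: 0.003
grasp_force: 0.0
t: 3.48
eef_pos: [0.5848, 0.135, 0.1494]
tool_rot: [-0.001, -0.073, 0.997, -0.0]
contact_force: [0.2, 0.1, -0.0]
gripper_width: -0.001
grasp_force: 0.0
```

```bash
python3 -m creep '[[-1,-2,0,-4,0,0,0],[-1,-2,0,-3,0,0,0],[-1,0,0,-2,0,0,0],[-1,0,0,0,0,0,0]]'; python3 - <<'E'
from h import *
I,D=read_camera("top");cv2.imwrite("pics/top1.png",cv2.resize(I[130:280,120:330,::-1],None,fx=3,fy=3))
E
```

```text
t: 3.98
eef_pos: [0.5811, 0.1354, 0.1411]
tool_rot: [-0.0, -0.074, 0.997, -0.0]
contact_force: [0.8, -0.5, -0.8]
gripper_width: 0.002
grasp_force: 0.0
```

View pics/top1.png

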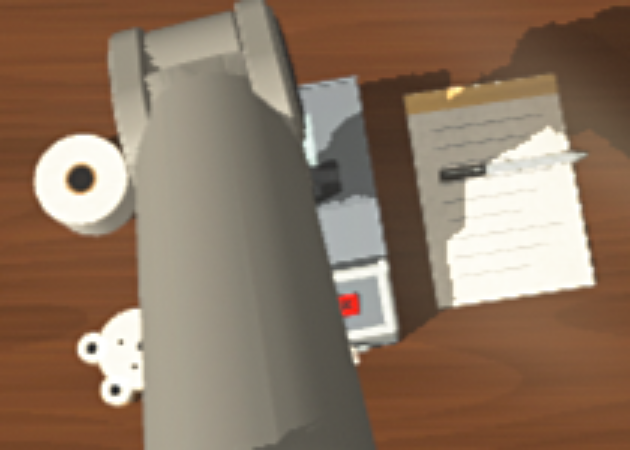

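The picture shows the cover almost down, with the red key visible in front of it and the roll, coasters and pen in place. The pushing force is still tiny, so I'll press on until the stop shows.

```bash
python3 -m creep '[[-1,0,0,-2,0,0,0],[-1,0,0,-1,0,0,0],[-1,0,0,0,0,0,0]]';python3 -m creep '[[-1,0,0,-2,0,0,0],[-1,0,0,0,0,0,0],[-1,0,0,0,0,0,0]]'
```

```text
t: 4.4
eef_pos: [0.5812, 0.1355, 0.1391]
tool_rot: [-0.0, -0.074, 0.997, 0.0]
contact_force: [-1.9, 0.3, 7.3]
gripper_width: 0.0
grasp_force: 3.7
t: 4.78
eef_pos: [0.5813, 0.1355, 0.1389]
tool_rot: [0.0, -0.073, 0.997, 0.0]
contact_force: [-8.9, -2.0, 21.7]
gripper_width: -0.004
grasp_force: 10.9
```

Stop reached at z = 0.139 with force rising. Now I'll lift, open to about 45 mm, and move over the two keys.

```bash
python3 -m creep '[[-1,0,0,6,0,0,0],[-1,0,0,40,0,0,0],[0.07,-20,-8,10,0,0,0],[0.07,-30,-12,0,0,0,0],[0.07,-29,-12,0,0,0,0]]' 20; python3 -m creep '[[0.07,0,0,-20,0,0,0],[0.07,0,0,-20,0,0,0],[0.07,0,0,-15,0,0,0],[0.07,0,0,0,0,0,0]]'; python3 - <<'E'
from h import *
from scipy.spatial.transform import Rotation as R
o=get_obs();I,D=read_camera("wrist");np.savez("w.npz",I=I,D=D)
cv2.imwrite("pics/w1.png",I[...,::-1])
print(o["eef_pos"],o["tool_rot"],o["gripper_width"])
I,D=read_camera("scene");C=cloud("scene",D)
O=np.array([.5817,.1349]);c,s=np.cos(.1467),np.sin(.1467)
X=(C[...,:2]-O)@np.array([[c,-s],[s,c]])
m=(abs(X[...,1])<.07)&(D>0)
for a in(.0,.02,.04,.06,.08):
    k=m&(abs(X[...,0]-a)<.008);print(a,k.sum(),np.percentile(C[...,2][k],[10,50,90]))
E
```

```text
t: 5.4
eef_pos: [0.5015, 0.1032, 0.1923]
tool_rot: [0.0, -0.074, 0.997, 0.0]
contact_force: [-0.4, 0.3, 0.1]
gripper_width: 0.536
grasp_force: 0.0
t: 5.9
eef_pos: [0.5016, 0.1032, 0.1363]
tool_rot: [-0.001, -0.074, 0.997, -0.0]
contact_force: [-0.2, 0.5, 0.4]
gripper_width: 0.533
grasp_force: 0.0
[0.50160435 0.10323407 0.13625693] [-1.11765319e-03 -7.35733450e-02  9.97289121e-01 -3.51817254e-04] 0.5327553110063958
0.0 433 [0.13759758 0.13914296 0.14042399]
0.02 469 [0.13790437 0.13926157 0.14048412]
0.04 490 [0.13833052 0.13972515 0.14110416]
0.06 500 [0.13818276 0.13959676 0.14093917]
0.08 560 [0.13777554 0.13944377 0.14082372]
```

View pics/w1.png

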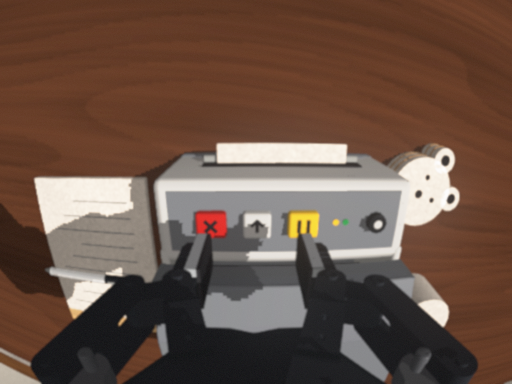

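The cover is flat at 0.139 m, so it is shut. In the wrist view the fingertips (208,240 and 303,240) stand above the red (210,224) and yellow (304,224) keys. I'll do a quick numeric check of the key positions from this view.

```bash
python3 - <<'E'
from h import *
from scipy.spatial.transform import Rotation as R
I=np.load("w.npz")["I"];H=cv2.cvtColor(I,cv2.COLOR_RGB2HSV)
p=camera_params("wrist");K=p["intrinsics"];M=np.array(p["mount"])
e=np.array([0.50160435,0.10323407,0.13625693]);Rt=R.from_quat([-7.35733450e-02,9.97289121e-01,-3.51817254e-04,-1.11765319e-03]).as_matrix()
out=[]
for h,(u0,v0) in((27,(304,224)),(0,(210,224))):
    dh=(H[...,0].astype(int)-h+90)%180-90
    m=np.zeros(H.shape[:2],np.uint8);m[205:250,u0-25:u0+25]=((abs(dh)<8)&(H[...,1]>150)&(H[...,2]>60))[205:250,u0-25:u0+25]
    x,y,w,hh=cv2.boundingRect(m);print(x,y,w,hh)
    # centre: use back... top-face rows only approx
    for u,v in((x+w/2,y+hh/2),):
        q=np.array([u-K[0,2],v-K[1,2]]);r=np.linalg.norm(q);t=r/K[0,0]
        d=np.array([np.sin(t)*q[0]/r,-np.sin(t)*q[1]/r,-np.cos(t)])
        o=e+Rt@M[:3,3];d=Rt@M[:3,:3]@d;P=o+d*(.107-o[2])/d[2];out.append(P);print(P)
mid=(out[0]+out[1])/2;print("mid",mid,np.linalg.norm(out[0]-out[1]),"err printer frame",(mid-e)[:2]@np.array([[.9893,-.1462],[.1462,.9893]]))
E
```

```text
288 211 31 27
[0.49737668 0.13535577 0.107     ]
196 211 31 27
[0.50605643 0.07663761 0.107     ]
mid [0.50171655 0.10599669 0.107     ] 0.05935621056199868 err printer frame [0.0005149  0.00271666]
```

```bash
python3 -m creep '[[0.07,0,1,-12,0,0,0],[0.07,0,0,-12,0,0,0],[0.07,0,0,-4,0,0,0],[0.07,0,0,0,0,0,0]]'; python3 -m creep '[[0.07,0,0,-2,0,0,0],[0.07,0,0,-2,0,0,0],[0.07,0,0,0,0,0,0]]'; python3 -m creep '[[0.07,0,0,-2,0,0,0],[0.07,0,0,-2,0,0,0],[0.07,0,0,0,0,0,0]]'
```

```text
t: 6.5
eef_pos: [0.502, 0.1043, 0.1088]
tool_rot: [-0.0, -0.073, 0.997, -0.0]
contact_force: [-0.3, -1.0, 0.1]
gripper_width: 0.534
grasp_force: 0.0
t: 6.88
eef_pos: [0.5023, 0.1044, 0.1053]
tool_rot: [-0.0, -0.074, 0.997, 0.0]
contact_force: [0.7, -0.6, -0.5]
gripper_width: 0.534
grasp_force: 0.0
t: 7.25
eef_pos: [0.5025, 0.1045, 0.1015]
tool_rot: [0.0, -0.074, 0.997, 0.0]
contact_force: [-0.8, -0.6, 4.3]
gripper_width: 0.537
grasp_force: 2.2
```

Contact: 4.3 N across both keys. Pressing on to the stops.

```bash
python3 -m creep '[[0.07,0,0,-2,0,0,0],[0.07,0,0,-1,0,0,0],[0.07,0,0,0,0,0,0]]'; python3 -m creep '[[0.07,0,0,-1,0,0,0],[0.07,0,0,-1,0,0,0],[0.07,0,0,0,0,0,0]]'
```

```text
t: 7.62
eef_pos: [0.5025, 0.1045, 0.0996]
tool_rot: [0.0, -0.073, 0.997, 0.0]
contact_force: [-6.1, -1.7, 17.5]
gripper_width: 0.537
grasp_force: 8.7
t: 8.0
eef_pos: [0.5026, 0.1045, 0.0993]
tool_rot: [0.0, -0.073, 0.997, 0.001]
contact_force: [-11.6, -3.1, 37.4]
gripper_width: 0.534
grasp_force: 18.5
```

```bash
python3 -m creep '[[0.07,0,0,1,0,0,0],[0.07,0,0,0,0,0,0],[0.07,0,0,0,0,0,0],[0.07,0,0,0,0,0,0],[0.07,0,0,0,0,0,0]]'; for i in 1 2 3; do python3 -m creep '[[0.07,0,0,0,0,0,0],[0.07,0,0,0,0,0,0],[0.07,0,0,0,0,0,0],[0.07,0,0,0,0,0,0],[0.07,0,0,0,0,0,0]]' | grep force; done; python3 - <<'E'
from h import *
I,D=read_camera("wrist");cv2.imwrite("pics/w2.png",cv2.resize(I[180:290,140:400,::-1],None,fx=3,fy=3))
E
```

```text
t: 8.62
eef_pos: [0.5025, 0.1045, 0.0994]
tool_rot: [0.0, -0.073, 0.997, 0.0]
contact_force: [-8.2, -2.8, 25.8]
gripper_width: 0.538
grasp_force: 13.5
contact_force: [-8.5, -2.5, 27.4]
grasp_force: 13.5
contact_force: [-8.4, -1.8, 27.4]
grasp_force: 13.5
contact_force: [-7.6, -1.6, 27.6]
grasp_force: 13.5
```

View pics/w2.png

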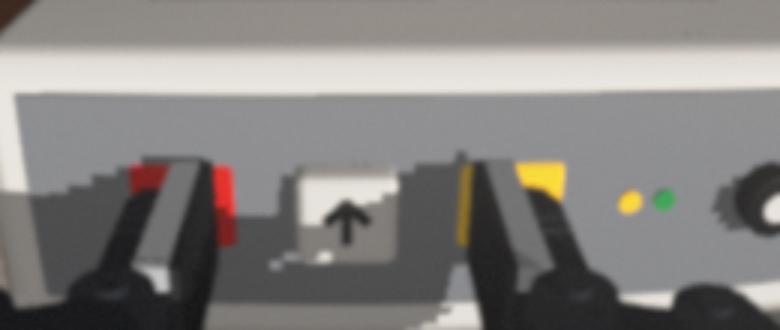

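Both keys are sunk into the deck under one fingertip each (red at about (180,200), yellow at about (515,200)), and the feed key (345,210) stands up untouched. I'll hold a little longer, lift away, and check.

```bash
python3 -m creep '[[0.07,0,0,0,0,0,0],[0.07,0,0,0,0,0,0],[0.07,0,0,0,0,0,0],[0.07,0,0,0,0,0,0],[0.07,0,0,0,0,0,0]]' | grep force;  python3 -m creep '[[0.07,0,0,3,0,0,0],[0.07,0,0,5,0,0,0],[0.07,0,0,20,0,0,0],[0.07,0,0,40,0,0,0],[0.07,0,0,40,0,0,0]]'; python3 -m creep '[[0.07,0,0,40,0,0,0],[0.07,0,0,0,0,0,0],[0.07,0,0,0,0,0,0],[0.07,0,0,0,0,0,0]]'; python3 - <<'E'
from h import *
print(get_obs()["t"])
I,D=read_camera("wrist");cv2.imwrite("pics/w3.png",I[...,::-1])
E
```

```text
contact_force: [-9.0, -1.5, 26.6]
grasp_force: 13.5
t: 11.8
eef_pos: [0.5018, 0.1043, 0.2058]
tool_rot: [-0.001, -0.074, 0.997, -0.0]
contact_force: [-0.2, 0.3, 0.7]
gripper_width: 0.532
grasp_force: 0.0
t: 12.3
eef_pos: [0.5014, 0.1042, 0.2439]
tool_rot: [-0.001, -0.074, 0.997, -0.0]
contact_force: [0.4, -0.1, -0.2]
gripper_width: 0.533
grasp_force: 0.0
12.3
```

View pics/w3.png

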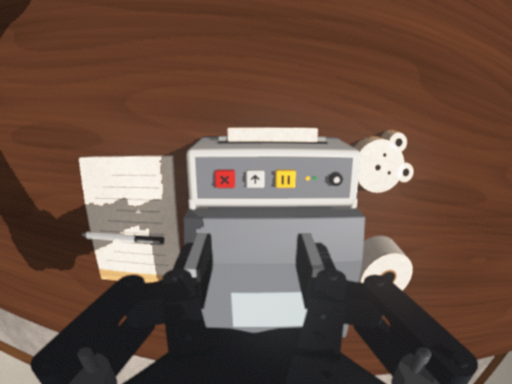

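The keys (225/256/286,179) are up again, the cover is shut, the other items are in place and the robot is clear.

```bash
python3 -c "
from station import *
print(hand_in())"
```

```text
the job is handed in; nothing more can be done
None
```

I shut the cover fully, held the pause and cancel keys down together for about 3.5 s before releasing them, and handed the job in; the last picture showed the keys up, the feed and power keys untouched and nothing else moved, but `hand_in()` gave no verdict.

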